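Show the short pin to the inspection camera

ROBOT

A 7-joint arm with a two-finger parallel gripper is mounted at the origin on the work surface; the furniture and walls round the work are solid. World frame = base frame: x ahead of the robot, y to its left, z up, the work surface at z = 0. Lengths are in m, angles in rad, forces in N, time in s.
With the tool pointing down it reaches from about 0.425 to 0.95 m from the base axis. Payload 16.7 kg.
Tool frame: the origin (TCP) lies between the finger pads; the fingertips stand 14 mm ahead of it and the grasp point (between the pads) lies 5 mm behind it; z points along the fingers, x is the direction in which the jaws open and shut, and the axes are right-handed (so a half turn about z gives the same grasp; the last joint's range is limited). The gripper opens to 94 mm and grips with 3 to 60 N. Pads are 16 mm wide; open, the fingers measure 119 mm over their backs; the gripper's body (75 mm by 177 mm) begins 78 mm behind the grasp point.
Start: joints at [-1.288, 0.426, 0.074, 1.606, -0.034, 1.111, -0.067], TCP at [0.283, 0.613, 0.219] pointing down, gripper open.
Joint ranges: [-2.85, 2.85], [-0.5, 2.14], [-1.23, 1.37], [0.21, 2.46], [-1.02, 4.16], [0.16, 2.05], [-2.73, 2.73]. Speed limits (rad/s): [1.89, 1.89, 2.39, 2.39, 3.01, 3.01, 3.01].

INTERFACE

Orientations are given as a 3x3 rotation matrix whose columns are the frame's x, y, z axes.
In Python, from rig import * gives the robot as it stands.
- The arm moves only by the tool apply_moves, never from a script. Its argument "moves" is a list of rows, each a list of 3 entries, a list of its own where there are three numbers: the shift along the tool's x, y, z in cm, then the turn, a rotation vector about the tool's x, y, z in rad, then the opening, from 0 (shut) to 1 (fully open). A call has 1 to 8 rows; each row is the pose to reach, as a shift and turn from the pose commanded when the call began, along the tool's axes at that moment; what a row does not reach only later rows make up. A row lasts 1/12 s, in which the tool goes at most 41.7 mm and 7.16 degrees, less where a joint would pass 70% of its speed; a pose out of reach is approached as far as the arm can. A call with a gripper value outside its range is refused whole. The fingers move at their own pace and stop on an object; the grip force is fixed at half the most. Time passes only in rows, so rows that repeat a pose let the fingers close. It gives the time, the measured TCP pose, the force and the opening at its end, in the units of the state.
- state(): the state, without advancing time (a new reading comes with each control period).
- get_image(name): name is "side" or "top"; returns the picture (420x560x3 uint8, red, green, blue); there is no depth.
- calibration(name): a dict with "fx", "fy", "cx", "cy" (pixels), "k1" (the pictures are not rectified: a ray, as slopes to the right and down, at radius r is drawn at 1 + k1 r^2 times it, then the intrinsics apply), "eye" and "orientation" of the camera in the world. Camera axes: x right, y down, z forward; pixel columns grow to the right and rows downward; lengths in m; the calibration is good to about 2 mm. A picture is of the moment at which its call begins. calibration takes no time and is no camera call.
- hand_in(): hands the job in, once; it reports no verdict.
Trained networks look in the newest picture that a camera, given by its name, has taken for a name from the list of things; names that differ only in an ending like _2 or _b are one class to them, and where a whole thing is asked for, a point or a joint stands for the part that bears it (a point fixed in the world has none). Each returns a list of dicts, best first, with "score" (0 to 1); they miss things now and then, are a little off and sometimes report something else, mostly with a low value. They report only what shows in the picture. A call takes as long as a camera call.
- look_for(label, camera): "at" ([x, y, z] in m, in the coordinates of the camera as it stood for that picture, good to about 4 mm: the middle of the surface that is visible of it).
- outline_of(label, camera): "mask" (420x560 bool, what is visible of it).
- tip_of(label, camera): "at" ([x, y, z] in m, in the coordinates of the camera as it stood for that picture, good to about 4 mm: a listed point, or the origin of a listed thing).
The state is a dict: "t": time; "joint_positions": joint angles; "joint_vel": joint speeds; "joint_torque": joint torques, N m; "ee_pos": TCP position; "ee_rot": TCP orientation; "contact_force": force on the tool from outside, world axes, zero at the start; "wrist_torque": the same for the moment, N m; "width": finger opening in m.
Only numpy, scipy, OpenCV 4.12 (cv2) and the standard library are available. Lean on these libraries where they do the work, as an engineer would, in place of code of your own. Each camera call takes 0.05 s, during which the arm holds its last target. There are 200 camera calls.

TASK

One of the four headed steel pins in the slanted rack is shorter than the rest: draw it out of its hole, turn it level and hold it still with its middle straight above the lens of the small upward-looking camera, about a hand's breadth (100 mm) above the glass. Finish while still holding it there; do not put it down or let it go. Leave the three long pins in their holes, do not touch the camera, and do not disturb the bottle or the carton.

Things in the scene. Friction and masses are not known exactly. Their poses are not given: they have to be found in the camera images.
- rack: Fixed rack 100 x 220 x 77 mm: slanted aluminium block between dark end cheeks on a base plate. Origin: centre of the underside; z up, y along the row, x to the side the pins lean to (away from the robot). Four blind holes, 18 mm wide, 40 mm deep, at y = -78, -26, 26, 78 mm; outward axis (0.766, 0, 0.643) in the rack's frame, 50 degrees from vertical.
- rack_face (a point): Middle of the slanted drilled face of the rack, between the two middle holes, 19 mm in x and 58 mm in z from the rack's origin; the mouths of the holes lie in this face. Same axes as the rack.
- pin_short: The short pin, loose in one of the four holes (which one varies): steel, 95 mm long, shank 16 mm across, head at the top end 26 mm across, 8 mm thick; 0.08 to 0.13 kg. Origin: centre of the foot (headless end, at the hole's bottom); z runs along the pin to the head. 55 mm stands out of the rack's face, 47 mm of it bare shank.
- pin_short_mid (a point): Middle of the short pin, on its axis, 47.5 mm from the foot.
- pin_a: A long pin, standing in another hole: same steel, shank and head as the short pin but 125 mm long overall, 85 mm of it standing out of the face. Origin: centre of the foot; z along the pin to the head. Neighbouring pins are 52 mm apart.
- pin_b: A second long pin, the same as pin_a.
- pin_c: A third long pin, the same as pin_a.
- camera: Fixed upward-looking inspection camera: square grey housing on a base plate 74 x 74 mm, with a round black lens ring on top, 50 mm high overall. Origin: centre of the underside, z up. Clear of it, towards the robot, stands the 240 mm high bench grinder (it ends at about x = 0.48 m in the world); the room's wall is at about x = 0.78 m.
- lens (a point): Centre of the lens glass on top of the camera, 50 mm above the bench. z up.
- bottle: Bystander: upright bottle-shaped can with a cap, 66 mm across and 186 mm high. Origin: centre of the underside.
- carton: Bystander: small carton 70 x 100 x 45 mm lying on the bench between robot and rack. Origin: centre of the underside.

How it is judged:
On the way:
1. the short pin, gripped, is drawn clear of its hole (distance of pin_short from where it was at the start of the episode above 0.045 m and contact force between the fingers and pin_short above 1 N and contact force between pin_short and rack below 0.1 N), for 0.1 s.
At the end, for the whole second after the job is handed in: The gripper holds the short pin still, level within 10 degrees, its middle within 25 mm of straight above the lens and 60 to 150 mm above the glass, carried by the fingers alone; the long pins are within 15 mm, and the bottle and carton within 30 mm, of where they were (contact force between the fingers and pin_short above 1 N and horizontal distance between pin_short_mid and lens below 0.025 m and z of pin_short_mid in the frame of lens between 0.06 and 0.15 m and angle between pin_short's own z axis and vertical between 1.396 and 1.745 rad and linear speed of pin_short below 0.03 m/s and angular speed of pin_short below 0.3 rad/s and contact force between pin_short and camera below 0.1 N and distance of each of pin_a, pin_b, pin_c from where it was at the start of the episode below 0.015 m and distance of each of bottle, carton from where it was at the start of the episode below 0.03 m and contact force between pin_short and rack below 0.1 N and contact force between pin_short and pin_a below 0.1 N and contact force between pin_short and pin_b below 0.1 N and contact force between pin_short and pin_c below 0.1 N); the arm keeps its last pose, push and grip.
It fails at once if a long pin is drawn from its hole (distance of any of pin_a, pin_b, pin_c from where it was at the start of the episode above 0.015 m).
It fails at once if the camera is struck by the pin or the robot (contact force between any of pin_short, the arm, the fingers and camera above 2 N).
It fails at once if the bottle or the carton is pushed away (distance of any of bottle, carton from where it was at the start of the episode above 0.03 m).
It also fails if it takes over 35 s, if anything falls off the work surface, if the arm or the gripper's body presses on something with over 40 N, if the wrist force passes 120 N, or if a joint passes its speed limit or range.

## Working session

There is one attempt and no reset: what is moved stays moved. The work goes in short steps, Python scripts to look and compute and a tool call to move; the robot and the scene stay as the last step left them, time stands still between calls to the robot, and variables do not carry over. Pictures are saved under pics/ and viewed, about 8 in all and at most 12, crops included, and the job is handed in when it is done.

Besides the shell and the picture viewer there is one more tool, called after "Call:" by a JSON object that holds its "op" and its "data". apply_moves: Moves the arm, as the interface text tells. Its arguments: {"type":"object","properties":{"moves":{"type":"array","items":{"type":"array"}}},"required":["moves"]}

```bash
ls; mkdir -p pics
cat > h.py <<'E'
from rig import *
import numpy as np, cv2
np.set_printoptions(precision=4,suppress=True)
def w(cam,p):
    c=calibration(cam); return np.array(c["eye"])+np.array(c["orientation"])@np.array(p)
def save(cam,n):
    im=get_image(cam); cv2.imwrite(f"pics/{n}.png",im[:,:,::-1]); return im
def proj(cam,P):
    c=calibration(cam); q=np.array(c["orientation"]).T@(np.array(P)-np.array(c["eye"])); s=q[:2]/q[2]; s=s*(1+c["k1"]*(s@s))
    return np.array([c["fx"]*s[0]+c["cx"],c["fy"]*s[1]+c["cy"]])
E
python3 - <<'E'
from h import *
for c in("side","top"):
    save(c,c+"0"); k=calibration(c); print(c,np.array(k["eye"]),np.array(k["orientation"]).tolist(),k["fx"])
    for l in("rack_face","pin_short_mid","lens","rack","camera","pin_short","pin_a"):
        for f in(tip_of,):
            print(l,[(round(d["score"],2),w(c,d["at"])) for d in f(l,c)[:5]])
s=state();print(s)
E
```

```text
pics
side [ 0.0173 -0.1881  0.9388] [[0.2772422997371858, -0.8202258128031923, 0.5003661891532829], [-0.9607480616023013, -0.2312495592386019, 0.15325404881885799], [-0.009993466058232332, -0.5232143512589221, -0.8521425193433597]] 476.4653031754676
rack_face [(0.65, array([ 0.5936, -0.0208,  0.0602]))]
pin_short_mid [(0.52, array([0.6086, 0.0043, 0.0612]))]
lens [(0.71, array([ 0.5687, -0.2798,  0.0542]))]
rack [(0.98, array([ 0.5756, -0.0218, -0.0005]))]
camera [(0.67, array([ 0.5713, -0.2837,  0.0009]))]
pin_short []
pin_a []
top [ 0.4731 -0.0569  1.0958] [[0.011878557794769389, -0.9975311887706106, 0.06921291277361839], [-0.9996630944022555, -0.010249385189354056, 0.02384633710546518], [-0.023078075197545428, -0.06947285464936959, -0.9973168628435218]] 390.5076964318282
rack_face []
pin_short_mid [(0.7, array([0.608 , 0.0003, 0.0627])), (0.59, array([ 0.5777, -0.0213, -0.0012]))]
lens [(0.91, array([ 0.5722, -0.2751,  0.0482]))]
rack [(0.71, array([ 0.5785, -0.0254,  0.0002]))]
camera [(0.92, array([ 0.577 , -0.2782, -0.0005]))]
pin_short [(0.61, array([0.5707, 0.0007, 0.0356]))]
pin_a [(0.69, array([ 0.5676, -0.0447,  0.0373])), (0.67, array([ 0.5618, -0.0979,  0.0365])), (0.61, array([0.5744, 0.0567, 0.0329]))]
{'t': 0.8, 'joint_positions': array([-1.2875,  0.4261,  0.0739,  1.606 , -0.0341,  1.1108, -0.0671]), 'joint_vel': array([ 0.0002,  0.0018,  0.0009,  0.0003, -0.0015,  0.0008, -0.0004]), 'joint_torque': array([ -0.0044, -93.5412,   3.6609, -45.4523,  -0.0491,   0.0131,
         0.    ]), 'ee_pos': array([0.2831, 0.6127, 0.2195]), 'ee_rot': array([[ 0.4195,  0.9078, -0.    ],
       [ 0.9078, -0.4195,  0.    ],
       [ 0.    , -0.    , -1.    ]]), 'contact_force': array([ 0.0266,  0.2572, -0.5133]), 'wrist_torque': array([ 0.0096, -0.0418,  0.0054]), 'width': 0.0939914937173826}
```

View pics/side0.png

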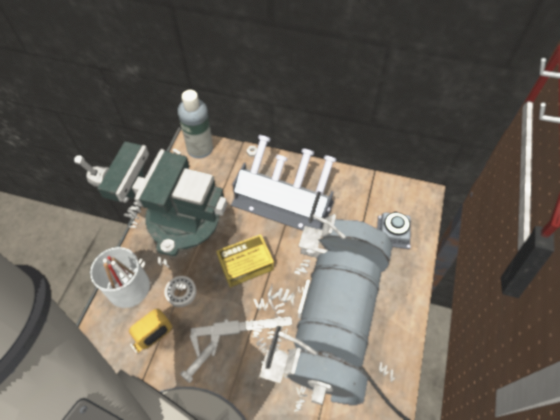

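View pics/top0.png

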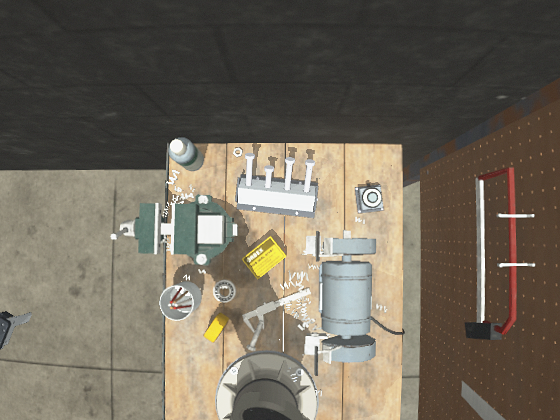

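```bash
cat >> h.py <<'E'
def rackpt(r,p):
    x,y,a=r; R=np.array([[np.cos(a),-np.sin(a),0],[np.sin(a),np.cos(a),0],[0,0,1]]); return np.array([x,y,0])+R@np.array(p)
A=np.array([.766,0,.643])
def along(r,yh,s): return rackpt(r,np.array([.019,yh,.058])+s*A)   # s from the face outward
E
python3 - <<'E'
from h import *
from scipy.optimize import least_squares
ys=[.078,.026,-.026,-.078]; obs=[]
for c in("side","top"):
    get_image(c)
    for l in("pin_short","pin_a"):
        for d in outline_of(l,c)[:4]:
            m=d["mask"]; v,u=np.nonzero(m); print(c,l,round(d["score"],2),m.sum(),u.mean(),v.mean(),u.min(),u.max(),v.min(),v.max())
r=(.5775,-.0222,-.08)
for c,(u0,v0,n) in {"side":(220,120,130),"top":(225,140,110)}.items():
    im=cv2.imread(f"pics/{c}0.png"); k=5
    big=cv2.resize(im[v0:v0+n-20,u0:u0+n],None,fx=k,fy=k,interpolation=cv2.INTER_CUBIC)
    for y in ys:
        e=.055 if y==.026 else .085
        q=[tuple(int(t) for t in (proj(c,along(r,y,s))-[u0,v0]+.5)*k) for s in(0,e)]; print(c,y,[proj(c,along(r,y,s)) for s in(0,e)])
        cv2.line(big,q[0],q[1],(0,0,255),1)
    cv2.imwrite(f"pics/{c}1.png",big)
print(proj("top",(.572,-.277,.05)),proj("side",(.572,-.277,.05)))
E
```

```text
side pin_short 0.57 3589 277.43020339927557 199.67261075508497 231 332 165 229
side pin_short 0.49 187 278.0267379679144 166.42245989304814 272 286 155 180
side pin_a 0.7 263 301.6311787072243 167.79467680608366 294 311 150 187
side pin_a 0.69 300 258.62 153.92 251 268 136 173
side pin_a 0.63 291 324.34364261168383 173.14776632302406 316 334 156 192
side pin_a 0.56 1820 244.85879120879122 259.7197802197802 218 271 235 285
top pin_short 0.54 141 268.1063829787234 175.82978723404256 265 272 166 187
top pin_a 0.77 215 249.06046511627906 168.06046511627906 246 254 153 185
top pin_a 0.72 249 288.17269076305223 172.9558232931727 284 293 157 190
top pin_a 0.49 199 308.09045226130655 174.3718592964824 304 314 160 192
side 0.078 [array([252.8105, 173.5386]), array([262.465 , 137.0118])]
side 0.026 [array([274.2096, 180.0816]), array([280.6807, 156.4043])]
side -0.026 [array([296.0116, 186.7464]), array([306.4735, 149.7122])]
side -0.078 [array([318.2315, 193.5377]), array([329.1186, 156.242 ])]
top 0.078 [array([247.6333, 184.6589]), array([247.9205, 156.8257])]
top 0.026 [array([266.9017, 186.3596]), array([267.6827, 168.6631])]
top -0.026 [array([286.2485, 188.0775]), array([288.4305, 160.3   ])]
top -0.078 [array([305.6426, 189.8097]), array([308.7801, 162.0872])]
[370.6298 197.5622] [395.7586 221.027 ]
```

Run:
```python
import cv2,numpy as np
a=cv2.imread("pics/side1.png");b=cv2.imread("pics/top1.png")
a=cv2.resize(a,(400,int(a.shape[0]*400/a.shape[1])));b=cv2.resize(b,(400,a.shape[0]))
cv2.imwrite("pics/both1.png",np.hstack([a,b]))
```

```text
(no output)
```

View pics/both1.png

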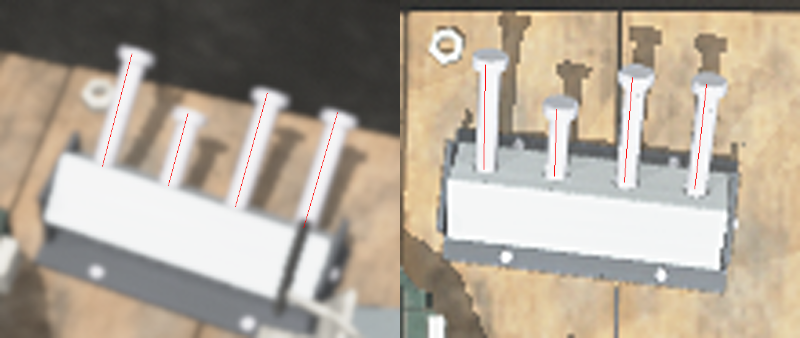

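```bash
cat >> h.py <<'E'
from scipy.spatial.transform import Rotation as Ro
RK=(.5785,-.024,-.085)
def plan(p,R,s=None):
    s=s or state(); Rc=np.array(s["ee_rot"]); d=Rc.T@(np.array(p)-s["ee_pos"])*100
    print("shift cm",d,"|d|",np.linalg.norm(d),"turn",Ro.from_matrix(Rc.T@R).as_rotvec())
def frame(x,z):
    x=np.array(x)/np.linalg.norm(x); z=np.array(z)/np.linalg.norm(z); return np.c_[x,np.cross(z,x),z]
ya=rackpt(RK,(0,1,0))-rackpt(RK,(0,0,0)); za=rackpt(RK,(.643,0,-.766))-rackpt(RK,(0,0,0))
RG=frame(ya,za); G=along(RK,.026,.024)+.005*RG[:,2]
E
python3 - <<'E'
from h import *
print(G,RG.tolist()); plan((.36,.42,.42),RG); plan(G-.12*RG[:,2],RG)
E
```

```text
[ 0.6212 -0.0015  0.0696] [[0.08489768280241607, 0.7631562711595051, 0.6406129012474697], [0.9963896745022905, -0.06502496030976819, -0.054583615508069096], [0.0, 0.6429341026315474, -0.7659214970696194]]
shift cm [-14.2687  15.0625 -20.0537] |d| 28.855211879629852 turn [-0.6912  0.1215 -0.3335]
shift cm [-44.2074  49.1996   5.7972] |d| 66.39660118809773 turn [-0.6912  0.1215 -0.3335]
```

Call:
{"op": "apply_moves", "data": {"moves": [[[0,0,-10],[0,0,0],0.4],[[0,0,-16],[0,0,0],0.4],[[-6,6,-20],[-0.1,0.02,-0.05],0.4],[[-14,15,-20],[-0.2,0.04,-0.1],0.4],[[-14,15,-20],[-0.3,0.05,-0.15],0.4],[[-14,15,-20],[-0.4,0.07,-0.2],0.4],[[-14,15,-20],[-0.5,0.09,-0.25],0.4],[[-14,15,-20],[-0.69,0.12,-0.33],0.4]]}}

```text
t: 1.77
ee_pos: [0.3621, 0.4207, 0.4219]
ee_rot: [[0.12, 0.804, 0.583], [0.993, -0.105, -0.059], [0.014, 0.586, -0.81]]
contact_force: [0.1, 0.0, 0.4]
width: 0.0441
```

Run:
```python
from h import *
plan(G-.12*RG[:,2],RG);print(state()["joint_positions"])
```

```text
shift cm [-39.4586   3.7503  34.1686] |d| 52.33098645778695 turn [-0.072   0.0103 -0.0362]
[-1.4461 -0.025   0.0786  1.8659  0.6533  1.2933 -0.1038]
```

Call:
{"op": "apply_moves", "data": {"moves": [[[-13,1,0],[0,0,0],0.4],[[-17,1,0],[-0.07,0.01,-0.04],0.4],[[-21,1.5,2],[-0.07,0.01,-0.04],0.4],[[-25,1.5,4],[-0.07,0.01,-0.04],0.4],[[-29,2,6],[-0.07,0.01,-0.04],0.4],[[-33,2.5,9],[-0.07,0.01,-0.04],0.4],[[-37,3,12],[-0.07,0.01,-0.04],0.4],[[-39.5,3.7,16],[-0.07,0.01,-0.04],0.4]]}}

```text
t: 2.43
ee_pos: [0.3864, 0.1392, 0.3695]
ee_rot: [[0.081, 0.769, 0.634], [0.997, -0.061, -0.052], [-0.002, 0.636, -0.772]]
contact_force: [1.0, 1.0, 0.6]
width: 0.0374
```

Run:
```python
from h import *
plan(G-.12*RG[:,2],RG);print(state()["joint_positions"])
```

```text
shift cm [-12.0734  -0.2636  26.7611] |d| 29.359745474620546 turn [-0.0088 -0.0016  0.0043]
[-1.152  -0.4939  0.0598  2.3322  0.7435  1.1234  0.1227]
```

Call:
{"op": "apply_moves", "data": {"moves": [[[-4,0,2],[0,0,0],0.4],[[-8,0,4],[0,0,0],0.4],[[-12,0,7],[0,0,0],0.4],[[-12,0,10],[0,0,0],0.4],[[-12,0,14],[0,0,0],0.4],[[-12,0,18],[0,0,0],0.4],[[-12,-0.2,22],[0,0,0],0.4],[[-12,-0.2,25],[0,0,0],0.4]]}}

```text
t: 3.1
ee_pos: [0.4539, 0.043, 0.2815]
ee_rot: [[0.083, 0.766, 0.637], [0.996, -0.056, -0.062], [-0.012, 0.64, -0.768]]
contact_force: [0.6, 1.0, 0.8]
width: 0.0375
```

Run:
```python
from h import *
plan(G-.06*RG[:,2],RG);print(state()["joint_positions"])
a=save("top","t2")[120:270,200:400];b=save("side","s2")[100:250,200:400]
cv2.imwrite("pics/b2.png",cv2.resize(np.vstack([a,b]),None,fx=2,fy=2,interpolation=2)[:,:,::-1])
```

```text
shift cm [-2.8507 -0.526  21.2158] |d| 21.412921442612458 turn [-0.0035  0.0078  0.0092]
[-0.3474 -0.3409 -0.1493  2.4568  0.6782  0.5264  0.4801]
```

View pics/b2.png

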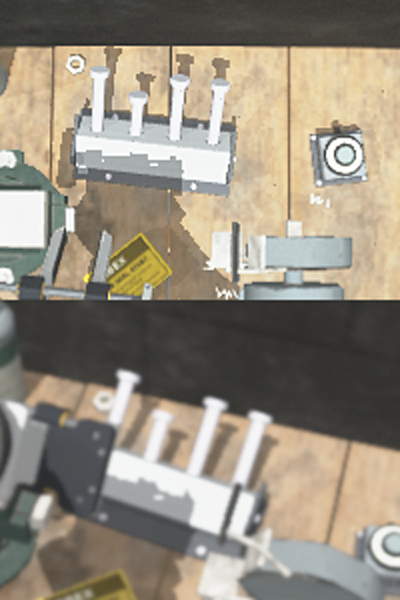

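Call:
{"op": "apply_moves", "data": {"moves": [[[-0.8,0,4],[0,0,0],0.4],[[-1.6,0,8],[0,0,0],0.4],[[-2.4,-0.3,11],[0,0,0],0.4],[[-2.8,-0.5,13],[0,0.01,0.01],0.4],[[-2.8,-0.5,15],[0,0.01,0.01],0.4],[[-2.8,-0.5,15],[0,0.01,0.01],0.4],[[-2.8,-0.5,15],[0,0.01,0.01],0.4]]}}

```text
t: 3.78
ee_pos: [0.5317, 0.008, 0.1881]
ee_rot: [[0.09, 0.761, 0.643], [0.996, -0.061, -0.068], [-0.013, 0.646, -0.763]]
contact_force: [1.2, -1.1, 1.2]
width: 0.0374
```

Run:
```python
from h import *
plan(G,RG);print(state()["joint_positions"])
a=save("top","t3")[120:240,200:350];b=save("side","s3")[100:220,220:370]
cv2.imwrite("pics/b3.png",cv2.resize(np.vstack([a,b]),None,fx=2.5,fy=2.5,interpolation=2)[:,:,::-1])
```

```text
shift cm [ 0.01   -0.7985 14.8567] |d| 14.878148911586242 turn [0.0043 0.0133 0.0042]
[ 0.1763  0.0045 -0.4802  2.4531  1.4829  0.2629 -0.2076]
```

View pics/b3.png

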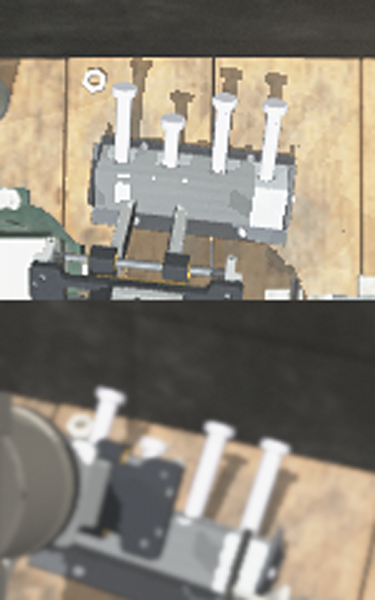

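Call:
{"op": "apply_moves", "data": {"moves": [[[0,-0.3,2],[0,0,0],0.4],[[0,-0.6,4],[0,0.01,0],0.4],[[0,-0.8,6],[0,0.01,0],0.4],[[0,-0.8,8],[0,0.01,0],0.4],[[0,-0.8,9],[0,0.01,0],0.4],[[0,-0.8,9],[0,0.01,0],0.4]]}}

```text
t: 4.38
ee_pos: [0.5829, 0.0027, 0.1133]
ee_rot: [[0.084, 0.763, 0.641], [0.996, -0.06, -0.059], [-0.006, 0.644, -0.765]]
contact_force: [-0.1, -0.1, -0.6]
width: 0.0379
```

Run:
```python
from h import *
plan(G,RG);s=state();print(s["joint_positions"])
P=s["ee_pos"];R=s["ee_rot"]
out=[]
for c,(u0,v0) in {"top":(220,130),"side":(230,110)}.items():
    im=save(c,c[0]+"4")[v0:v0+100,u0:u0+120]; k=4; b=cv2.resize(im,None,fx=k,fy=k,interpolation=2)[:,:,::-1].copy()
    for o in((-.0188,0,.014),(.0188,0,.014)):
        q=(proj(c,P+R@np.array(o))-[u0,v0]+.5)*k; cv2.circle(b,(int(q[0]),int(q[1])),4,(0,0,255),1)
    for y in(-.026,.026,.078):
        q=[tuple(int(t) for t in (proj(c,along(RK,y,e))-[u0,v0]+.5)*k) for e in(0,.05)]; cv2.line(b,*q,(0,255,0),1)
    out.append(b)
cv2.imwrite("pics/b4.png",cv2.resize(np.hstack(out),None,fx=.83,fy=.83))
```

```text
shift cm [-0.0739  0.1327  5.8217] |d| 5.823724187131325 turn [0.0015 0.0043 0.0049]
[ 0.219   0.2715 -0.507   2.4121  2.0914  0.3865 -0.7425]
```

View pics/b4.png

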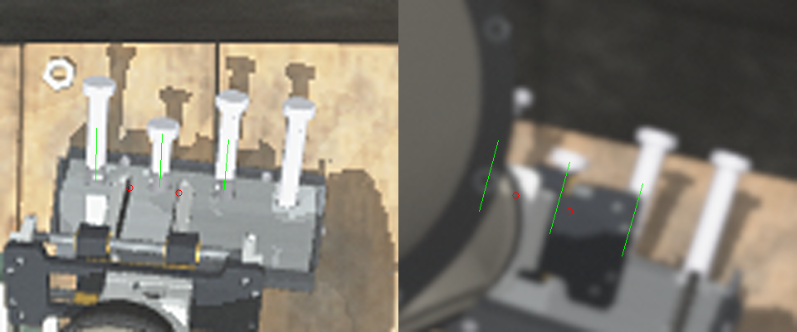

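Call:
{"op": "apply_moves", "data": {"moves": [[[-0.1,0.1,1.5],[0,0,0],0.4],[[-0.15,0.1,3],[0,0,0],0.4],[[-0.15,0.1,4.5],[0,0,0],0.4],[[-0.15,0.1,5.8],[0,0,0],0.4],[[-0.15,0.1,5.8],[0,0,0],0.4]]}}

```text
t: 4.9
ee_pos: [0.6207, -0.0028, 0.07]
ee_rot: [[0.084, 0.762, 0.642], [0.996, -0.061, -0.059], [-0.006, 0.645, -0.765]]
contact_force: [-1.4, -0.5, -0.4]
width: 0.0376
```

Call:
{"op": "apply_moves", "data": {"moves": [[[0,0,0],[0,0,0],0.2],[[0,0,0],[0,0,0],0.0],[[0,0,0],[0,0,0],0.0],[[0,0,0],[0,0,0],0.0],[[0,0,0],[0,0,0],0.0]]}}

```text
t: 5.32
ee_pos: [0.6202, -0.0025, 0.0706]
ee_rot: [[0.083, 0.762, 0.642], [0.996, -0.061, -0.058], [-0.005, 0.645, -0.764]]
contact_force: [-1.5, 0.8, 3.8]
width: 0.0153
```

Run:
```python
from h import *
plan(G,RG);s=state();print(s["joint_positions"],s["width"],s["wrist_torque"])
```

```text
shift cm [0.102  0.0042 0.1361] |d| 0.17013856731531674 turn [0.0027 0.0028 0.0042]
[ 0.2554  0.4271 -0.5261  2.354   2.2318  0.47   -0.8182] 0.015320921465138642 [0.2566 0.2223 0.1153]
```

Call:
{"op": "apply_moves", "data": {"moves": [[[0,0.8,0],[0,0,0],0],[[0,1.8,0],[0,0,0],0],[[0,2.8,0],[0,0,0],0],[[0,3.8,0],[0,0,0],0],[[0,4.8,0],[0,0,0],0],[[0,5.8,0],[0,0,0],0],[[0,6.2,0],[0,0,0],0],[[0,6.2,0],[0,0,0],0]]}}

```text
t: 5.98
ee_pos: [0.6683, -0.0066, 0.1107]
ee_rot: [[0.084, 0.761, 0.643], [0.996, -0.061, -0.058], [-0.004, 0.645, -0.764]]
contact_force: [-0.2, 0.4, -0.8]
width: 0.0149
```

Run:
```python
from h import *
s=state();print(s["joint_positions"],s["width"],s["wrist_torque"])
a=save("top","t5")[120:240,200:400];b=save("side","s5")[90:210,210:410]
cv2.imwrite("pics/b5.png",cv2.resize(np.vstack([a,b]),None,fx=2.5,fy=2.5,interpolation=2)[:,:,::-1])
```

```text
[ 0.1717  0.3728 -0.3996  2.245   2.0297  0.3323 -0.6076] 0.014879766805847114 [0.0499 0.7743 0.0413]
```

View pics/b5.png

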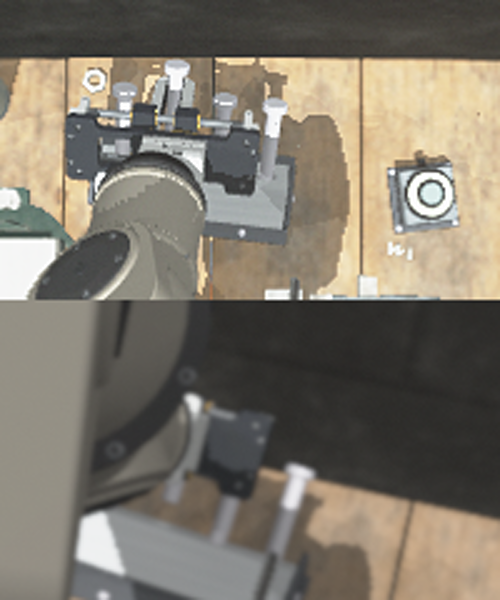

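Call:
{"op": "apply_moves", "data": {"moves": [[[0,2,-2.3],[0,0,0],0],[[0,4,-4.6],[0,0,0],0],[[0,6,-7],[0,0,0],0],[[0,8,-9.4],[0,0,0],0],[[0,9,-12],[0.1,0,0],0],[[0,9,-14],[0.2,0,0],0],[[0,9,-15],[0.3,0,0],0],[[0,9,-15],[0.4,0,0],0]]}}

```text
t: 6.75
ee_pos: [0.6598, -0.0263, 0.242]
ee_rot: [[0.132, 0.835, 0.535], [0.99, -0.082, -0.115], [-0.052, 0.545, -0.837]]
contact_force: [0.4, -1.1, -1.2]
width: 0.0155
```

```bash
cat >> h.py <<'E'
L=np.array([.572,-.278,.05]); RF=frame((.05,.9987,0),(0,0,-1)); F=L+[0,0,.095]+.0165*RF[:,1]
E
python3 - <<'E'
from h import *
s=state();print(s["joint_positions"],s["width"]); plan(F+[0,.26,.15],RF); plan(F+[0,0,.15],RF)
E
```

```text
[ 0.1755  0.1547 -0.3722  2.0653  0.6267  0.4626  0.7767] 0.015542915651662452
shift cm [-0.4757 -3.1285 -8.3313] |d| 8.912067251802423 turn [ 0.5742  0.0741 -0.0648]
shift cm [-26.2146  -0.9868  -5.3435] |d| 26.771818348956902 turn [ 0.5742  0.0741 -0.0648]
```

Call:
{"op": "apply_moves", "data": {"moves": [[[0,-1,-2],[0.08,0.01,0],0],[[-0.2,-2,-4],[0.17,0.02,-0.02],0],[[-0.5,-3,-6],[0.27,0.04,-0.03],0],[[-0.5,-3,-8],[0.37,0.05,-0.04],0],[[-0.5,-3,-8.3],[0.47,0.06,-0.05],0],[[-0.5,-3,-8.3],[0.57,0.07,-0.06],0],[[-0.5,-3,-8.3],[0.57,0.07,-0.06],0],[[-0.5,-3,-8.3],[0.57,0.07,-0.06],0]]}}

```text
t: 7.42
ee_pos: [0.5915, -0.0195, 0.295]
ee_rot: [[0.057, 0.998, 0.008], [0.998, -0.057, -0.003], [-0.002, 0.008, -1.0]]
contact_force: [0.5, 0.1, -0.7]
width: 0.0154
```

Run:
```python
from h import *
s=state();print(s["joint_positions"],s["width"]); plan(F+[0,0,.15],RF)
```

```text
[ 0.2988  0.2602 -0.4569  1.689   0.1257  1.2132  1.3258] 0.015386230693478652
shift cm [-25.9051   1.1718   0.068 ] |d| 25.931720345671422 turn [ 0.0081  0.0024 -0.007 ]
```

Call:
{"op": "apply_moves", "data": {"moves": [[[-3,0.2,0],[0,0,0],0],[[-6.5,0.4,0],[0,0,0],0],[[-10,0.6,0],[0,0,0],0],[[-14,0.8,0],[0,0,0],0],[[-18,1,0],[0,0,0],0],[[-22,1.2,0],[0,0,0],0],[[-25.9,1.2,0],[0.01,0,0],0],[[-25.9,1.2,0],[0.01,0,0],0]]}}

```text
t: 8.08
ee_pos: [0.5859, -0.287, 0.2964]
ee_rot: [[0.065, 0.998, -0.001], [0.998, -0.065, -0.006], [-0.007, -0.001, -1.0]]
contact_force: [-0.6, 0.1, -1.8]
width: 0.0151
```

Run:
```python
from h import *
s=state();print(s["joint_positions"],s["width"]); plan(F+[0,0,.05],RF);plan(F,RF)
a=save("top","t6")[100:260,280:480];b=save("side","s6")[90:250,300:500]
cv2.imwrite("pics/b6.png",cv2.resize(np.hstack([a,b]),None,fx=2,fy=2,interpolation=2)[:,:,::-1])
for c in("top","side"):
    for l in("pin_short_mid","pin_short","lens"): print(c,l,[(round(d["score"],2),w(c,d["at"])) for d in tip_of(l,c)[:2]])
```

```text
[ 0.5944  0.3528 -0.3194  1.5508  0.1213  1.2561  1.7616] 0.015068887115365156
shift cm [ 0.9007  0.2175 10.1338] |d| 10.17606668698099 turn [-0.0011  0.0065 -0.015 ]
shift cm [ 0.9335  0.2227 15.1337] |d| 15.164080592672052 turn [-0.0011  0.0065 -0.015 ]
top pin_short_mid [(0.66, array([ 0.571 , -0.2863,  0.2988])), (0.45, array([ 0.5722, -0.2781, -0.0018]))]
top pin_short [(0.45, array([ 0.5247, -0.2822,  0.3022]))]
top lens [(0.69, array([ 0.5726, -0.2774,  0.0502]))]
side pin_short_mid [(0.66, array([ 0.572 , -0.2766,  0.296 ]))]
side pin_short [(0.62, array([ 0.5259, -0.2751,  0.3052]))]
side lens [(0.94, array([ 0.5708, -0.2794,  0.0528])), (0.59, array([ 0.5718, -0.2805,  0.    ]))]
```

View pics/b6.png

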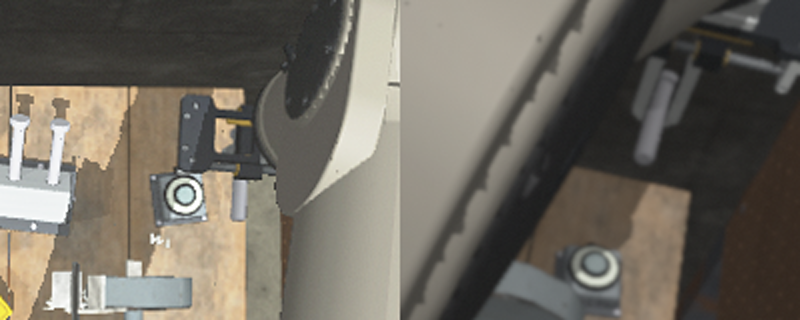

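Call:
{"op": "apply_moves", "data": {"moves": [[[0.4,0.1,3],[0,0,0],0],[[0.8,0.2,6],[0,0,0],0],[[0.8,0.2,9],[0,0,0],0],[[0.8,0.2,12],[0,0,0],0],[[0.8,0.2,14],[0,0,0],0],[[0.8,0.2,14.8],[0,0,0],0],[[0.8,0.2,14.8],[0,0,0],0],[[0.8,0.2,14.8],[0,0,0],0]]}}

```text
t: 9.15
ee_pos: [0.5918, -0.2707, 0.1503]
ee_rot: [[0.056, 0.998, 0.001], [0.998, -0.056, -0.003], [-0.003, 0.001, -1.0]]
contact_force: [0.2, 0.1, -0.1]
width: 0.0154
```

Run:
```python
from h import *
from scipy.optimize import least_squares
s=state();print(s["joint_positions"],s["width"],np.abs(s["joint_vel"]).max()); plan(F,RF)
P=s["ee_pos"];R=s["ee_rot"];g=P-.005*R[:,2]
f=g-.064*R[:,1];h=g+.031*R[:,1]; print("pred foot/head/mid",f,h,(f+h)/2)
out=[]
for c in("top","side"):
    im=save(c,c[0]+"7")
    for l in("pin_short_mid","pin_short","lens"): print(c,l,[(round(d["score"],2),w(c,d["at"])) for d in tip_of(l,c)[:2]])
    q=proj(c,(f+h)/2); u0,v0=int(q[0])-40,int(q[1])-30;k=5
    b=cv2.resize(im[v0:v0+70,u0:u0+80],None,fx=k,fy=k,interpolation=2)[:,:,::-1].copy()
    a=[tuple(int(t) for t in (proj(c,x)-[u0,v0]+.5)*k) for x in(f,h)];print(a); cv2.line(b,*a,(0,0,255),1); out.append(b)
cv2.imwrite("pics/b7.png",np.hstack(out))
```

```text
[ 0.5657  0.4696 -0.316   1.7109  0.1724  0.9866  1.7016] 0.015384510404955523 0.02081034938954766
shift cm [-0.8282 -0.2917  0.5364] |d| 1.0289717823643627 turn [ 0.0009  0.0027 -0.0057]
pred foot/head/mid [ 0.5279 -0.2671  0.1553] [ 0.6228 -0.2724  0.1554] [ 0.5754 -0.2698  0.1553]
top pin_short_mid [(0.62, array([ 0.5777, -0.2697,  0.1506]))]
top pin_short [(0.64, array([ 0.5314, -0.2661,  0.1551]))]
top lens [(0.59, array([ 0.5694, -0.2768,  0.0501]))]
[(201, 250), (210, 56)]
side pin_short_mid []
side pin_short []
side lens [(0.84, array([ 0.5684, -0.2785,  0.055 ]))]
[(181, 255), (231, 63)]
```

View pics/b7.png

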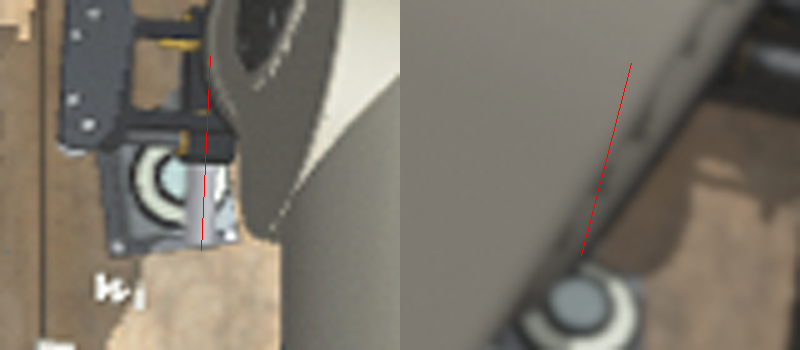

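Call:
{"op": "apply_moves", "data": {"moves": [[[-0.4,-0.15,0.2],[0,0,0],0],[[-0.8,-0.35,0.4],[0,0,0],0],[[-0.8,-0.35,0.4],[0,0,0],0],[[-0.8,-0.35,0.4],[0,0,0],0],[[-0.8,-0.35,0.4],[0,0,0],0],[[-0.8,-0.35,0.4],[0,0,0],0]]}}

```text
t: 10.05
ee_pos: [0.5875, -0.2786, 0.1455]
ee_rot: [[0.056, 0.998, 0.0], [0.998, -0.056, -0.003], [-0.003, 0.0, -1.0]]
contact_force: [-0.1, 0.5, -1.7]
width: 0.0151
```

Run:
```python
from h import *
y=np.array([.998,-.065,-.001]);g=np.array([.5859,-.287,.3014])
print("s6 pred",[proj("side",g+t*y) for t in(-.064,.031)])
for deg in(-10,10):
    a=np.radians(deg);yy=y*np.cos(a)+np.array([0,0,np.sin(a)]);print(deg,[proj("side",g+t*yy) for t in(-.064,.031)])
im=cv2.imread("pics/s6.png")[115:185,395:465]; b=cv2.resize(im,None,fx=7,fy=7,interpolation=2)
for deg,c in((0,(0,0,255)),(10,(0,255,0)),(-10,(255,0,0))):
    a=np.radians(deg);yy=y*np.cos(a)+np.array([0,0,np.sin(a)])
    q=[tuple(int(t) for t in (proj("side",g+t*yy)-[395,115]+.5)*7) for t in(-.064,.031)];cv2.line(b,*q,c,1)
cv2.imwrite("pics/b8.png",b)
s=state();P=s["ee_pos"];R=s["ee_rot"];print("mid",P-.005*R[:,2]-.0165*R[:,1],R[:,1],s["width"],np.abs(s["joint_vel"]).max())
```

```text
s6 pred [array([424.8722, 170.9421]), array([435.3452, 128.962 ])]
-10 [array([426.702 , 166.4491]), array([434.466 , 131.2036])]
10 [array([423.3105, 174.4285]), array([436.1356, 127.0905])]
mid [ 0.571  -0.2777  0.1505] [ 0.9984 -0.0561  0.0003] 0.015111823158568167 0.0024048840990029676
```

View pics/b8.png

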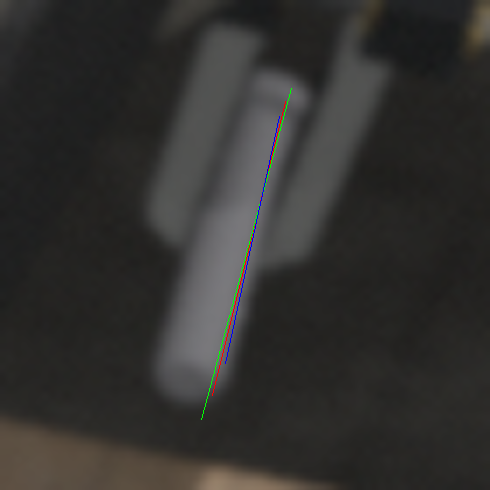

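Run:
```python
from h import *
save("top","t9")
for d in outline_of("pin_a","top")[:4]:
    v,u=np.nonzero(d["mask"]); print(round(d["score"],2),u.mean().round(1),v.mean().round(1))
print([w("top",d["at"]) for d in tip_of("pin_short_mid","top")[:1]])
a=cv2.imread("pics/top0.png").astype(int);b=cv2.imread("pics/t9.png").astype(int)
for n,(u0,u1,v0,v1) in {"bottle":(165,200,135,172),"carton":(240,290,232,280)}.items(): print(n,np.abs(a-b)[v0:v1,u0:u1].mean())
print(hand_in())
```

```text
0.54 248.9 167.4
0.52 288.3 172.1
0.47 308.3 173.0
[array([ 0.5714, -0.2778,  0.1471])]
bottle 6.758043758043758
carton 15.35375
the job is handed in; nothing more can be done
None
```

I drew the short pin (second hole from the left seen from the robot, y = +26 mm) along its axis and carried it over the camera. I turned it level and handed in while still holding it, at about t = 10.1 s. `hand_in()` reports no verdict.

**Pin position:** The arm pose put the pin's middle at (0.571, -0.278, 0.151) m and the top-camera network at (0.571, -0.278, 0.147) m. The lens was measured at about (0.572, -0.278, 0.05) m. That is a few millimetres off sideways and about 100 mm above the glass.

**Level:** The tool's pin axis was level to well under 1 degree. The side picture of the pin in the fingers, taken before the descent, agreed to within a few degrees. I could not repeat that check at the end because the arm hid the pin from the side camera.

**Grip:** The arm was almost still. The fingers read 15.1 mm on the 16 mm shank, which I took as a held pin.

**Long pins:** In the top view all three are within about 1.5 px (roughly 4 mm) of where they started.

**Bottle and carton:** This check was inconclusive. Comparing brightness before and after gave a mean difference of 6.8 for the bottle and 15.4 for the carton. The arm's shadow may explain the carton's figure, but I did not look closer. I also saw no force spike between moves.

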